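# Open the safety-capped stain bottle over a wooden ball laid in its pot

## Robot

A 6-joint arm with a two-finger parallel gripper is mounted at the origin on a cart in front of the work surface, level with it; the furniture and walls round the work are solid. World frame = base frame: x ahead of the robot, y to its left, z up, the work surface at z = 0. Lengths are in m, angles in rad, forces in N, time in s.
With the tool pointing down it reaches from about 0.375 to 0.975 m from the base axis. Payload 3.8 kg.
Tool frame: the origin (TCP) lies on the centre line of the jaws, within the pads' length; the fingertips stand 17 mm ahead of it and the grasp point (between the pads) lies 2 mm behind it (bot.tip_extent is the distance from the TCP to the fingertips, in m); z points along the fingers, y is the line along which they close (so a half turn about z gives the same grasp; the last joint's range is limited). The gripper opens to 85 mm and grips with 20 to 120 N. Pads are 22 mm wide; open, the fingers measure 114 mm over their backs; the gripper's body (76 mm by 85 mm) begins 54 mm behind the grasp point. The pads swing forward as they close: fully open they stand 13 mm farther back than shut.
Start: joints at [1.15, 0.264, 1.604, -0, 1.274, -0.037], TCP at [0.253, 0.626, 0.248] pointing down, gripper open.
Joint ranges: [-2.63, 2.63], [-0.94, 2.18], [0.31, 2.57], [-1.31, 4.45], [0, 2.66], [-2.55, 2.55]. Speed limits (rad/s): [2.57, 2.57, 3.14, 3.14, 3.14, 3.14].

## Interface

Orientations are given as a rotation vector (axis times angle).
In Python, from workcell import readout, read_camera, finish_job, bot gives the robot as it stands.
- The arm moves only by the tool jog_arm, never from a script. Its argument "deltas" is one flat list of numbers, 7 for each row, row after row: the shift along the tool's x, y, z in m, then the turn, a rotation vector about the tool's x, y, z in degrees, then the gripper command: -1 is shut, 1 is fully open, values between are in proportion. A call has 1 to 8 rows; each row is the pose to reach, as a shift and turn from the pose commanded when the call began, along the tool's axes at that moment; what a row does not reach only later rows make up. A row lasts 1/10 s, in which the tool goes at most 50 mm and 8.59 degrees, less where a joint would pass 70% of its speed; a pose out of reach is approached as far as the arm can. A call with a gripper value outside its range is refused whole. The fingers move at their own pace and stop on an object; "squeeze" is the grip in N (left out, the last holds). Time passes only in rows, so rows that repeat a pose let the fingers close. It gives the time, the measured TCP pose, the force, the opening and the grip force at its end, in the units of the state.
- readout.read_state(): the state, without advancing time (a new reading comes with each control period).
- read_camera(name): name is "scene" or "top" or "wrist"; returns a dict with "color" (400x640x3 uint8, blue, green, red), "fx", "fy", "cx", "cy" (pixels), "origin" and "attitude" of the camera in the world. Camera axes: x right, y down, z forward; pixel columns grow to the right and rows downward; lengths in m; the calibration is good to about 2 mm. A picture is of the moment at which its call begins. There is no depth.
- finish_job(): hands the job in; it is judged then, once.
The state is a dict: "time": time; "q": joint angles; "joint_vel": joint speeds; "joint_torque": joint torques, N m; "tool_pos": TCP position; "tcp_rot": TCP orientation; "wrist_force": force on the tool from outside, world axes, zero at the start; "torque": the same for the moment, N m; "width": opening from 0.0 (shut) to 1.0 (fully open); "grip_force": force on a finger pad.
Only numpy, scipy, OpenCV 4.12 (cv2) and the standard library are available. Lean on these libraries where they do the work, as an engineer would, in place of code of your own. Each camera call takes 0.05 s, during which the arm holds its last target. There are 200 camera calls.

## Task

Get the wooden ball ready for staining: lower it gently into the white pot and let go of it there. Then open the stain bottle: push its white safety cap down against the spring, twist it anticlockwise while it is down until it is free, and lift it off. The job ends while you are still holding the cap, level and at rest, straight above the open bottle with roughly 8 cm of air between them; do not put it down, leave the ball in the upright pot and do not shift the two loose thread spools near the work.

Things in the scene. Friction and masses are not known exactly. Their poses are not given: they have to be found in the camera images.
- wood_ball: loose pale turned-wood ball, 40 mm diameter, 30 g, with a small flat foot (16 mm) on which it stands without rolling; origin at the centre of the foot, z up
- ball_center (a point): centre of the wooden ball, 18.3 mm above its foot; grip the ball here across its 40 mm
- stain_pot: loose white ceramic pot, round, straight and open, without handles, 110 mm outside, 102 mm inside, 60 mm high, inner floor 5 mm above its underside, 450 g; origin at the centre of its underside, z up
- stain_bottle: amber bottle with a blank paper label, 66 mm diameter, in a dark round stand (88 mm) fixed to the worktop: it cannot turn or shift. Origin on the bottle's axis at the worktop, z up, x fixed to the bottle. Flat shoulder 80 mm, mouth 97 mm above the worktop; neck 35 mm wide with three lugs reaching to 48 mm
- bottle_mouth (a point): centre of the bottle's mouth, on the axis, 97 mm above the worktop
- safety_cap: loose white push-and-turn cap, 40 g, 44 mm high, locked on the bottle at the start with its x axis (red line on its top) along the bottle's x. Round skirt 60 mm wide, 20 mm high; above it a round ribbed knob 40 mm wide, 24 mm high: grip the knob from above, any direction. Origin at the centre of its open underside, z up, 87 mm above the worktop while locked
- cap_ledge (a point): point on the cap's axis, 20 mm above its origin, level with the flat ledge round the foot of the knob (10 mm wide); fingertips that grip the knob may rest on this ledge and press it down
- neck_lugs (a point): point on the bottle's axis at its locking lugs, 93 mm up. A cap pressed down 4 mm or more (5 to 6 is good; at 7 the skirt meets the shoulder) passes below the locking tooth and then turns anticlockwise seen from above, never clockwise. From about 35 to 83 degrees past locked it is free and lifts straight up (60 is best; a stop comes near 85)
- pour_insert (a joint): sprung white pour insert in the bottle's mouth, 18 mm wide, that pushes the cap up: metres pressed down from where it stands under the locked cap (0 at the start, 0.007 with the cap fully down, -0.003 with the cap off). The spring pushes with 4.2 N at 0, 7 N at 0.004 and 9.1 N at 0.007
- spool_rust: loose wooden spool with rust thread, 50x54x36 mm, a bystander; origin under its centre
- spool_navy: loose wooden spool with navy thread, 48x49x32 mm, a bystander; origin under its centre
Mind the look-alikes: they are no part of the job. Leave any black or turquoise look-alike of the safety_cap alone.

How it is judged:
By the outcome, as a careful person would: the job done as asked, in the order asked, and still so for the second after the job is handed in, while the arm keeps its last pose, push and grip.
It also fails if it takes over 58 s, if anything falls off the work surface, if the arm or the gripper's body presses on something with over 40 N, if the wrist force passes 120 N, or if a joint passes its speed limit or range.

## Working session

There is one attempt and no reset: what is moved stays moved. The work goes in short steps, Python scripts to look and compute and a tool call to move; the robot and the scene stay as the last step left them, time stands still between calls to the robot, and variables do not carry over. Pictures are saved under pics/ and viewed, at most 10 in all, crops included, and the job is handed in when it is done.

Besides the shell and the picture viewer there is one more tool, called after "Emit:" as a command line: name --argument value ..., lists and objects as JSON in quotes. jog_arm: Moves the arm, as the interface text tells. Its arguments: {"type":"object","properties":{"deltas":{"type":"array"},"squeeze":{"type":"number"}},"required":["deltas"]}

```bash
ls; mkdir -p pics
cat > h.py <<'E'
import numpy as np, cv2
from scipy.spatial.transform import Rotation as R
from workcell import readout, read_camera, finish_job, bot
def att(c):
    a=np.array(c["attitude"],float)
    return a if a.shape==(3,3) else R.from_rotvec(a).as_matrix()
def pix2w(c,u,v,z):
    d=att(c)@np.array([(u-c["cx"])/c["fx"],(v-c["cy"])/c["fy"],1.]); o=np.array(c["origin"])
    return o+d*(z-o[2])/d[2]
def w2pix(c,p):
    q=att(c).T@(np.array(p)-np.array(c["origin"])); return c["fx"]*q[0]/q[2]+c["cx"],c["fy"]*q[1]/q[2]+c["cy"]
E
python3 - <<'E'
from h import *
import pickle
for n in ["scene","top"]:
    c=read_camera(n); cv2.imwrite(f"pics/{n}0.png",c["color"]); pickle.dump(c,open(f"{n}0.pkl","wb"))
    print(n,c["fx"],c["cx"],c["cy"],c["origin"],c["attitude"])
s=readout.read_state();print(s)
E
```

```text
pics
scene 381.8125974236668 314.80382648602347 195.4982929548612 [-0.11875875  0.57054224  0.47613078] [-1.12341249  2.02186103 -1.26721295]
top 429.685970481977 318.9403222254138 197.93884352884646 [0.3402816  0.16660929 1.19703387] [-2.1386185   2.13971915 -0.15366875]
{'time': 0.1, 'q': array([ 1.15009086e+00,  2.64721901e-01,  1.60525121e+00,  1.48976169e-05,
        1.27370655e+00, -3.69305735e-02]), 'joint_vel': array([-3.35844283e-05, -1.65357623e-03, -3.67840436e-03,  6.72446609e-04,
        1.02447372e-03,  5.39827128e-04]), 'joint_torque': array([-1.28382626e-04, -5.16695952e+01, -3.68594670e+01, -1.05209297e-04,
        6.30219933e-03, -2.50574567e-05]), 'tool_pos': array([0.25249337, 0.62531367, 0.24704935]), 'tcp_rot': array([-0.59905306, -3.08345073,  0.00318724]), 'wrist_force': array([-0.47793708,  0.01100603, -0.42080312]), 'torque': array([ 0.01682781, -0.0466422 ,  0.00591906]), 'grip_force': 0.0, 'width': 0.9977915118011981}
```

View pics/top0.png

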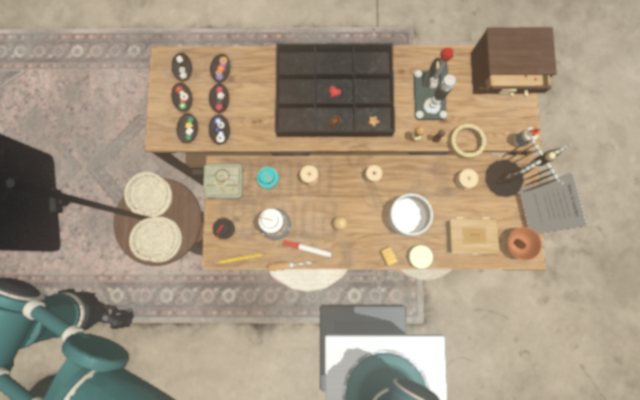

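View pics/scene0.png

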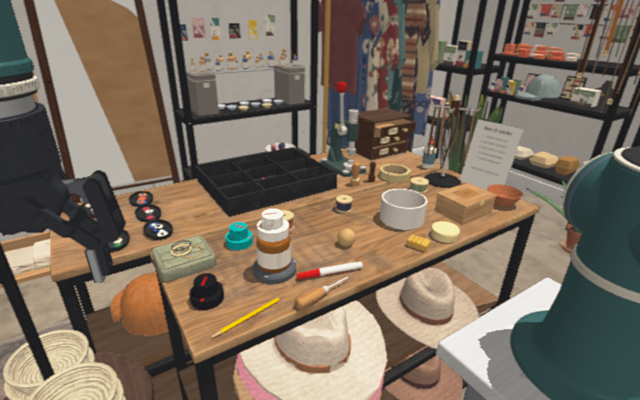

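Top view: the ball is at (340,224). Possible confusions are the pale knobs/spools at (309,174), (374,173), (468,178) and the cream disc at (420,257). The white cap on the bottle is at (270,221); look-alikes are black (224,228) and turquoise (267,178). The white pot is at (410,214); look-alikes are the terracotta pot (523,243) and the ring (467,140). I choose the ball at (340,224), the pot at (410,214) and the cap at (270,221), and check them in one crop.

Run:
```python
from h import *
import pickle
t=pickle.load(open("top0.pkl","rb")); s=pickle.load(open("scene0.pkl","rb"))
for n,u,v,z in [("ball",340,224,.02),("pot",410,214,.06),("cap",269,221,.131),("sp1",309,174,.036),("sp2",374,173,.032)]:
    p=pix2w(t,u,v,z); print(n,p.round(4),"scene px",np.round(w2pix(s,p),1))
a=cv2.resize(t["color"][150:270,200:460],None,fx=3,fy=3,interpolation=cv2.INTER_CUBIC)
cv2.imwrite("pics/crop1.png",a)
```

```text
ball [0.4473 0.1181 0.02  ] scene px [347.7 236.5]
pot [ 0.4701 -0.0664  0.06  ] scene px [403.3 197.4]
cap [0.4448 0.2994 0.131 ] scene px [273.2 213.6]
sp1 [0.584  0.2032 0.036 ] scene px [284.4 214.1]
sp2 [0.5874 0.0236 0.032 ] scene px [344.7 197.7]
```

View pics/crop1.png

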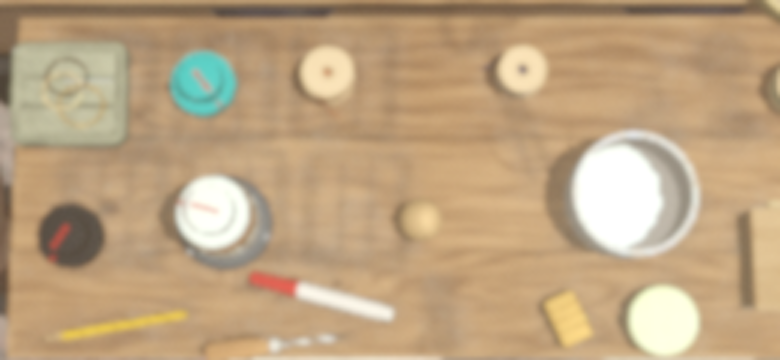

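The crop shows the plain pale ball at crop (419,220), the white pot at (633,193) with its interior open, and the white cap with its red line at (212,210). The choice holds. Next I hover over the ball.

```bash
cat >> h.py <<'E'
def delta(p,yaw,s=None):
    "tool-axes shift (m) and turn (deg) to TCP at p, pointing down, tool x at world yaw (deg)"
    s=s or readout.read_state(); A=R.from_rotvec(s["tcp_rot"])
    T=R.from_matrix(np.array([[np.cos(y:=np.radians(yaw)),np.sin(y),0],[np.sin(y),-np.cos(y),0],[0,0,-1]]).astype(float))
    print("shift",A.inv().apply(np.array(p)-s["tool_pos"]).round(4),"turn",np.degrees((A.inv()*T).as_rotvec()).round(2))
E
python3 -c "
from h import *
print(bot.tip_extent,[x for x in dir(bot) if x[0]!='_'])
delta([.447,.118,.20],105)"
```

```text
0.017 ['MotionError', 'tip_extent']
shift [-0.3703 -0.3975  0.0478] turn [-1.100e-01  5.000e-02  5.301e+01]
```

Emit:
jog_arm --deltas '[-0.37,-0.397,0,0,0,53,1,-0.37,-0.397,0,0,0,53,1,-0.37,-0.397,0,0,0,53,1,-0.37,-0.397,0,0,0,53,1,-0.37,-0.397,0,0,0,53,1,-0.37,-0.397,0,0,0,53,1,-0.37,-0.397,0,0,0,53,1,-0.37,-0.397,0,0,0,53,1]'

```text
time: 0.9
tool_pos: [0.396, 0.2504, 0.248]
tcp_rot: [1.912, 2.492, -0.0]
wrist_force: [1.9, -0.3, -0.5]
width: 0.998
grip_force: 0.0
```

```bash
python3 -c "
from h import *
print(readout.read_state()['tool_pos'])
delta([.447,.118,.18],105)"
```

```text
[0.39603176 0.25043185 0.24797855]
shift [-0.1411  0.015   0.068 ] turn [-0.01  0.01  0.01]
```

Emit:
jog_arm --deltas '[-0.05,0.005,0.01,0,0,0,1,-0.1,0.01,0.04,0,0,0,1,-0.141,0.015,0.068,0,0,0,1,-0.141,0.015,0.068,0,0,0,1,-0.141,0.015,0.068,0,0,0,1,-0.141,0.015,0.068,0,0,0,1]'

```text
time: 1.5
tool_pos: [0.4471, 0.1208, 0.1807]
tcp_rot: [-1.912, -2.492, -0.001]
wrist_force: [0.3, -0.1, 0.2]
width: 1.002
grip_force: 0.0
```

```bash
python3 -c "
from h import *
import pickle
c=read_camera('wrist');pickle.dump(c,open('w1.pkl','wb'));cv2.imwrite('pics/w1.png',c['color'])
print(c['origin'],att(c).round(2),c['fx'])
print(w2pix(c,[.447,.118,.0183]),w2pix(c,[.470,-.068,.06]))
print(readout.read_state()['tool_pos'])"
```

```text
[0.42756666 0.19807085 0.30581422] [[ 0.97  0.24  0.08]
 [ 0.26 -0.92 -0.3 ]
 [ 0.    0.31 -0.95]] 303.46266146374546
(np.float64(313.9614247824349), np.float64(187.8714882866372)) (np.float64(289.617793020573), np.float64(369.50122042124065))
[0.44742716 0.1213029  0.18123698]
```

View pics/w1.png

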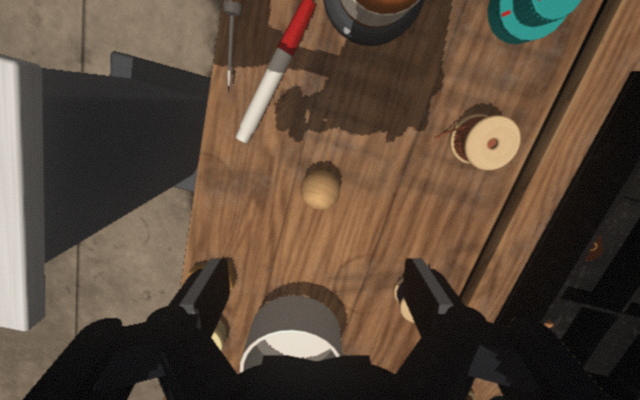

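The wrist view shows the ball at (320,188), 6 px right of where I predicted it. The space around it is clear.

```bash
python3 -c "
from h import *
import pickle
c=pickle.load(open('w1.pkl','rb'));s=pickle.load(open('scene0.pkl','rb'));t=pickle.load(open('top0.pkl','rb'))
p=pix2w(c,320.5,188.5,.0183);print(p,w2pix(s,p),w2pix(t,p))
p[2]=.06;delta(p,105)
print('pot top',pix2w(t,411,214.3,.06))
for r in (.051,.055):
  print([np.round(w2pix(c,[.4701+r*np.cos(a),-.0690+r*np.sin(a),.06])) for a in (1.57,)])
"
```

```text
[0.45339084 0.11903428 0.0183    ] (np.float64(345.64185872615235), np.float64(236.0190592629512)) (np.float64(339.60695339303504), np.float64(221.8337663882544))
shift [-0.0038  0.005   0.1212] turn [ 0.08 -0.03  0.06]
pot top [ 0.46933899 -0.0690442   0.06      ]
[array([301., 332.])]
[array([302., 329.])]
```

Emit:
jog_arm --deltas '[-0.002,0.003,0.04,0,0,0,1,-0.0035,0.003,0.08,0,0,0,1,-0.0035,0.003,0.11,0,0,0,1,-0.0035,0.003,0.11,0,0,0,1,-0.0035,0.003,0.11,0,0,0,1,-0.0035,0.003,0.11,0,0,0,1]'

```text
time: 2.15
tool_pos: [0.4529, 0.1187, 0.0727]
tcp_rot: [1.909, 2.492, 0.005]
wrist_force: [0.2, 0.0, -0.2]
width: 1.0
grip_force: 0.0
```

```bash
python3 -c "
from h import *
import pickle
delta([.4515,.119,.0205],105)
c=read_camera('wrist');pickle.dump(c,open('w2.pkl','wb'))
g=cv2.cvtColor(c['color'],cv2.COLOR_BGR2HSV);cv2.imwrite('pics/w2.png',c['color'])
print(w2pix(c,[.4515,.119,.0183]), readout.read_state()['wrist_force'])"
```

```text
shift [ 0.0006 -0.0015  0.0522] turn [0.25 0.01 0.09]
(np.float64(312.03941741199793), np.float64(229.07733655134027)) [ 0.3417872  -0.04920023  0.5348672 ]
```

View pics/w2.png

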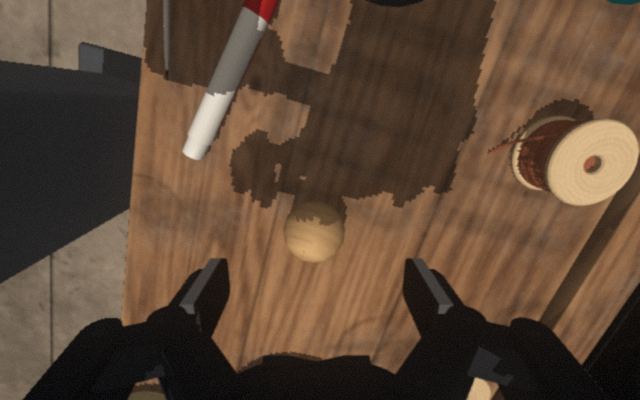

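The ball is at (314,232), within 3 px of the prediction. I go down and grip.

Emit:
jog_arm --deltas '[-0.001,-0.0005,0.026,0,0,0,1,-0.001,-0.0005,0.052,0,0,0,1,-0.001,-0.0005,0.052,0,0,0,1,-0.001,-0.0005,0.052,0,0,0,0.2,-0.001,-0.0005,0.052,0,0,0,-0.2,-0.001,-0.0005,0.052,0,0,0,-1,-0.001,-0.0005,0.052,0,0,0,-1,-0.001,-0.0005,0.052,0,0,0,-1]' --squeeze 25

```text
time: 3.0
tool_pos: [0.4521, 0.1167, 0.0201]
tcp_rot: [1.911, 2.491, 0.003]
wrist_force: [-0.4, 0.2, 6.7]
width: 0.442
grip_force: 24.4
```

Emit:
jog_arm --deltas '[0,0,0,0,0,0,-1,0,0,0,0,0,0,-1,0,0,0,0,0,0,-1,0,0,0,0,0,0,-1]'

```text
time: 3.4
tool_pos: [0.4521, 0.1167, 0.02]
tcp_rot: [1.911, 2.491, 0.003]
wrist_force: [-1.4, 0.2, 6.2]
width: 0.439
grip_force: 24.4
```

Emit:
jog_arm --deltas '[0,0,-0.02,0,0,0,-1,0,0,-0.06,0,0,0,-1,0,0,-0.1,0,0,0,-1,0,0,-0.1,0,0,0,-1,0,0,-0.1,0,0,0,-1,0,0,-0.1,0,0,0,-1]'

```text
time: 4.0
tool_pos: [0.4497, 0.1163, 0.1175]
tcp_rot: [-1.912, -2.492, 0.002]
wrist_force: [-0.5, 0.6, -0.1]
width: 0.441
grip_force: 25.3
```

```bash
python3 -c "
from h import *
import pickle
c=read_camera('wrist');pickle.dump(c,open('w3.pkl','wb'));cv2.imwrite('pics/w3.png',c['color'])
s=readout.read_state();print(s['tool_pos'],s['width'],s['grip_force'],s['wrist_force'])
delta([.4695,-.069,.13],90)
print(w2pix(c,s['tool_pos']+[0,0,.002]))
print([np.round(w2pix(c,[.4695+.053*np.cos(a),-.069+.053*np.sin(a),.06])) for a in (0,1.57,3.14,4.71)])
"
```

```text
[0.44932919 0.11615738 0.11693916] 0.44425633049469554 25.292619906831533 [ 0.16407124 -0.18343668 -0.60502343]
shift [-0.1841 -0.0285 -0.013 ] turn [-1.500e-01  1.000e-02  1.501e+01]
(np.float64(312.9226471837884), np.float64(278.48507506761416))
[array([341., 440.]), array([296., 382.]), array([219., 417.]), array([268., 469.])]
```

View pics/w3.png

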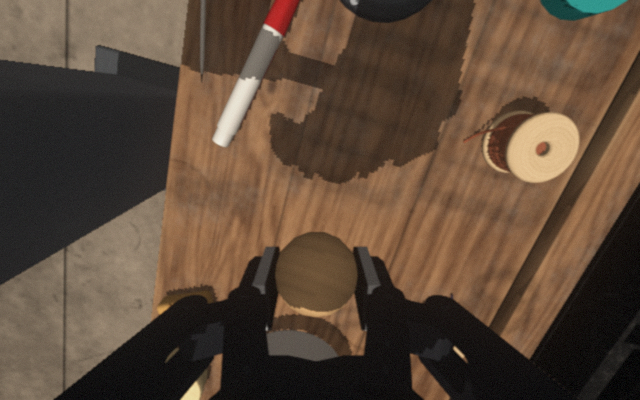

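The ball is held at (317,272), centred between the pads. I carry it over the pot.

Emit:
jog_arm --deltas '[-0.03,-0.005,-0.013,0,0,0,-1,-0.07,-0.011,-0.013,0,0,0,-1,-0.11,-0.017,-0.013,0,0,0,-1,-0.15,-0.023,-0.013,0,0,0,-1,-0.184,-0.0285,-0.013,0,0,0,-1,-0.184,-0.0285,-0.013,0,0,0,-1,-0.184,-0.0285,-0.013,0,0,0,-1,-0.184,-0.0285,-0.013,0,0,0,-1]'

```text
time: 4.85
tool_pos: [0.4698, -0.0679, 0.1301]
tcp_rot: [-1.91, -2.491, 0.001]
wrist_force: [-0.5, 0.8, -0.1]
width: 0.442
grip_force: 25.3
```

```bash
python3 -c "
from h import *
import pickle
s=readout.read_state();print(s['tool_pos'],s['width'],s['grip_force'],s['wrist_force'])
delta([.4695,-.069,.03],105)
c=read_camera('scene');pickle.dump(c,open('s4.pkl','wb'));a=cv2.resize(c['color'][100:260,310:500],None,fx=3,fy=3)
cv2.imwrite('pics/s4.png',a)
for p in ([.4695,-.069,0.06],s['tool_pos']): print((np.array(w2pix(c,p))-[310,100])*3)
"
```

```text
[ 0.46976358 -0.06789249  0.13006956] 0.4415380292429987 25.29365455498919 [-0.53282271  0.78882502 -0.10579309]
shift [-0.0012 -0.0003  0.1001] turn [-0.13 -0.09  0.02]
[282.62881076 291.86561494]
[291.73703853 212.8735199 ]
```

View pics/s4.png

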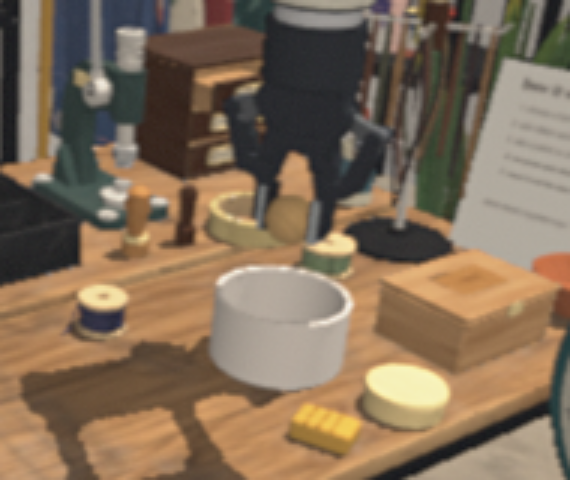

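The pot rim centre is at crop (283,296) and the ball is directly above it at (289,218). I lower the ball.

Emit:
jog_arm --deltas '[-0.001,0,0.03,0,0,0,-1,-0.001,0,0.06,0,0,0,-1,-0.001,0,0.08,0,0,0,-1,-0.001,0,0.09,0,0,0,-1,-0.001,0,0.096,0,0,0,-1,-0.001,0,0.1,0,0,0,-1,-0.001,0,0.1,0,0,0,-1]'

```text
time: 5.6
tool_pos: [0.4715, -0.0694, 0.0316]
tcp_rot: [1.911, 2.493, 0.0]
wrist_force: [0.1, -0.9, 0.1]
width: 0.443
grip_force: 25.3
```

Emit:
jog_arm --deltas '[0,0,0.001,0,0,0,-1,0,0,0.002,0,0,0,-1,0,0,0.003,0,0,0,-1,0,0,0.003,0,0,0,-1]'

```text
time: 6.0
tool_pos: [0.4719, -0.0698, 0.0292]
tcp_rot: [1.912, 2.491, 0.001]
wrist_force: [-1.1, 0.7, 4.1]
width: 0.437
grip_force: 25.2
```

Emit:
jog_arm --deltas '[0,0,0.0005,0,0,0,-1,0,0,0.001,0,0,0,-1,0,0,0.001,0,0,0,-1]'

```text
time: 6.3
tool_pos: [0.4721, -0.0698, 0.029]
tcp_rot: [1.911, 2.491, 0.002]
wrist_force: [-4.2, 0.5, 11.2]
width: 0.444
grip_force: 25.1
```

Emit:
jog_arm --deltas '[0,0,-0.001,0,0,0,-1,0,0,-0.001,0,0,0,0,0,0,-0.001,0,0,0,0.1,0,0,-0.001,0,0,0,0.2,0,0,-0.001,0,0,0,0.2,0,0,-0.001,0,0,0,0.2]'

```text
time: 6.9
tool_pos: [0.4717, -0.0702, 0.0294]
tcp_rot: [1.911, 2.492, 0.0]
wrist_force: [-3.4, -0.3, 9.4]
width: 0.598
grip_force: 9.5
```

Emit:
jog_arm --deltas '[0,0,-0.01,0,0,0,0.2,0,0,-0.025,0,0,0,0.2,0,0,-0.05,0,0,0,0.2,0,0,-0.09,0,0,0,0.2,0,0,-0.13,0,0,0,0.2,0,0,-0.16,0,0,0,0.2,0,0,-0.16,0,0,0,0.2]'

```text
time: 7.6
tool_pos: [0.4746, -0.0703, 0.1941]
tcp_rot: [1.907, 2.485, 0.007]
wrist_force: [-0.2, 0.1, 0.5]
width: 0.604
grip_force: 0.0
```

```bash
python3 -c "
from h import *
import pickle
t=pickle.load(open('top0.pkl','rb'))
s=readout.read_state();print(s['tool_pos'],s['width'],s['grip_force'])
a=lambda u,v,z:print(pix2w(t,u,v,z).round(4))
a(200+213/3,150+213/3,.107);a(200+212/3,150+209/3,.131)
c=read_camera('scene');q=pickle.load(open('scene0.pkl','rb'))
b=np.vstack([cv2.resize(c['color'][150:250,340:470],None,fx=2.9,fy=2.9),cv2.resize(q['color'][190:290,230:360],None,fx=2.9,fy=2.9)])
cv2.imwrite('pics/s5.png',b)
for z in (.131,.107,0):print((np.array(w2pix(q,[.4425,.297,z]))-[230,190])*2.9+[0,290])
delta([.442,.297,.22],90)"
```

```text
[ 0.47457987 -0.07032647  0.19413068] 0.6041935557417557 0.0
[0.4471 0.2973 0.107 ]
[0.4481 0.2953 0.131 ]
[130.24624202 359.03230178]
[131.45573795 391.37128825]
[136.44032871 524.64714979]
shift [ 0.3624  0.0653 -0.0292] turn [ 0.34  0.11 15.01]
```

View pics/s5.png

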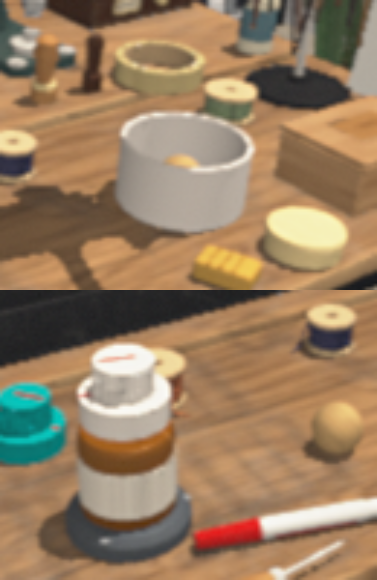

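The ball is in the upright pot (crop (180,160)). In the lower crop the white cap's knob top is at (123,355), with the red line toward image right. Now I move over the cap.

Emit:
jog_arm --deltas '[0.04,0.008,-0.029,0.3,0.1,15,1,0.085,0.017,-0.029,0.3,0.1,15,1,0.13,0.026,-0.029,0.3,0.1,15,1,0.175,0.034,-0.029,0.3,0.1,15,1,0.22,0.043,-0.029,0.3,0.1,15,1,0.265,0.051,-0.029,0.3,0.1,15,1,0.31,0.06,-0.029,0.3,0.1,15,1,0.36,0.069,-0.029,0.3,0.1,15,1]'

```text
time: 8.45
tool_pos: [0.443, 0.2962, 0.2154]
tcp_rot: [-2.218, -2.218, 0.01]
wrist_force: [0.9, -0.9, 0.1]
width: 0.997
grip_force: 0.0
```

Emit:
jog_arm --deltas '[0,0,0,0,0,0,1,0,0,0,0,0,0,1,0,0,0,0,0,0,1,0,0,0,0,0,0,1,0,0,0,0,0,0,1]'

```text
time: 8.95
tool_pos: [0.4447, 0.2937, 0.2171]
tcp_rot: [-2.22, -2.216, 0.005]
wrist_force: [-0.5, -0.1, -0.0]
width: 1.0
grip_force: 0.0
```

```bash
python3 -c "
from h import *
import pickle
c=read_camera('wrist');pickle.dump(c,open('w6.pkl','wb'));cv2.imwrite('pics/w6.png',c['color'])
s=readout.read_state();print(s['tool_pos'])
for z in (.131,.107):print(w2pix(c,[.446,.296,z]))
delta([.446,.296,.22],90)"
```

```text
[0.44480141 0.29396144 0.21726831]
(np.float64(316.5865583491427), np.float64(210.2503212612013))
(np.float64(316.6841522172628), np.float64(200.08671094055507))
shift [ 0.002   0.0012 -0.0027] turn [-0.31 -0.06 -0.1 ]
```

View pics/w6.png

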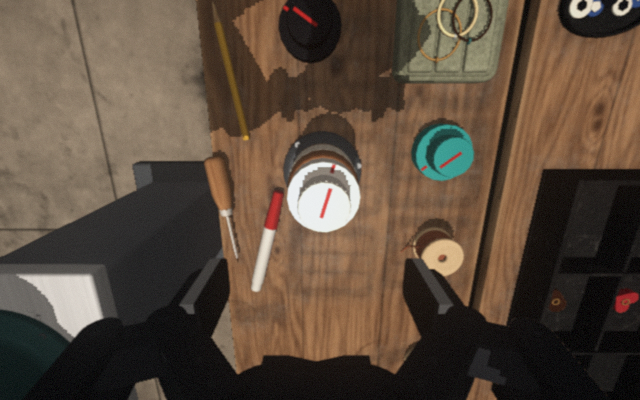

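The wrist view shows the white cap at about (325,205), with its red line on the knob. Black (310,25) and turquoise (443,152) are left alone. I move closer and measure numerically.

Emit:
jog_arm --deltas '[0.002,0.0035,0.02,-0.3,0,0,1,0.002,0.0035,0.045,-0.3,0,0,1,0.002,0.0035,0.065,-0.3,0,0,1,0.002,0.0035,0.065,-0.3,0,0,1,0.002,0.0035,0.065,-0.3,0,0,1,0.002,0.0035,0.065,-0.3,0,0,1]'

```text
time: 9.6
tool_pos: [0.4487, 0.2975, 0.1538]
tcp_rot: [-2.222, -2.221, -0.005]
wrist_force: [-0.3, 0.3, 1.4]
width: 1.0
grip_force: 0.0
```

```bash
python3 -c "
from h import *
import pickle
def meas(c):
  a=c['color'].astype(int); m=((a.min(2)>150)&(a.max(2)-a.min(2)<30)).astype(np.uint8); m[:, :230]=0; m[:,420:]=0; m[330:]=0
  cs,_=cv2.findContours(m,cv2.RETR_EXTERNAL,cv2.CHAIN_APPROX_NONE)
  k=max(cs,key=cv2.contourArea); print('skirt bbox',cv2.boundingRect(k),cv2.fitEllipse(cv2.convexHull(k)))
  red=(a[:,:,2]>150)&(a[:,:,1]<90); x,y,w,h=cv2.boundingRect(k); ys,xs=np.nonzero(red[y:y+h,x:x+w]); print('red',xs.mean()+x,ys.mean()+y,xs.min()+x,xs.max()+x)
meas(pickle.load(open('w6.pkl','rb')))
c=read_camera('wrist');pickle.dump(c,open('w7.pkl','wb')); cv2.imwrite('pics/w7.png',c['color']);meas(c)
s=readout.read_state();print(s['tool_pos'],s['wrist_force'])
for z in (.131,.107):print(w2pix(c,[.4485,.296,z]))
delta([.4485,.296,.22],90)"
```

```text
skirt bbox (287, 162, 73, 70) ((323.18353271484375, 196.51641845703125), (69.64710998535156, 73.06271362304688), 86.5730209350586)
red 326.04347826086956 200.1086956521739 321 333
skirt bbox (270, 208, 97, 76) ((317.9842224121094, 237.0221710205078), (89.53251647949219, 95.05120086669922), 72.30929565429688)
red 318.089552238806 254.40298507462686 314 323
[0.44878922 0.29765092 0.15397507] [-0.06461313 -0.39373449  0.71426234]
(np.float64(313.1793262534014), np.float64(256.68712008480037))
(np.float64(313.4235939344119), np.float64(237.80732133477505))
shift [-0.0015 -0.0001 -0.066 ] turn [ 0.13 -0.14 -0.01]
```

Emit:
jog_arm --deltas '[-0.002,0,0,0,0,0,0.2,-0.002,0,0,0,0,0,0.2,-0.002,0,0.01,0,0,0,0.2,-0.002,0,0.018,0,0,0,0.2,-0.002,0,0.023,0,0,0,0.2,-0.002,0,0.026,0,0,0,0.2,-0.002,0,0.026,0,0,0,0.2]'

```text
time: 10.35
tool_pos: [0.4471, 0.2949, 0.1252]
tcp_rot: [-2.22, -2.221, 0.002]
wrist_force: [0.6, 0.3, 0.4]
width: 0.598
grip_force: 0.0
```

Emit:
jog_arm --deltas '[0,0.001,0,0,0,0,0,0,0.001,0,0,0,0,-0.1,0,0.001,0,0,0,0,-0.2,0,0.001,0,0,0,0,-1,0,0.001,0,0,0,0,-1,0,0.001,0,0,0,0,-1]' --squeeze 40

```text
time: 10.95
tool_pos: [0.4494, 0.2954, 0.1268]
tcp_rot: [-2.221, -2.222, -0.003]
wrist_force: [2.0, 0.2, 1.0]
width: 0.45
grip_force: 40.2
```

```bash
python3 -c "
from h import *
s=readout.read_state();print(s);delta([s['tool_pos'][0],s['tool_pos'][1],.12],90)"
```

```text
{'time': 10.95, 'q': array([5.34872118e-01, 1.13904424e-01, 2.01903509e+00, 7.48088530e-04,
       1.00663728e+00, 5.34279448e-01]), 'joint_vel': array([ 0.00119846, -0.00038675,  0.00100478, -0.00115215, -0.00035612,
        0.00137893]), 'joint_torque': array([ 1.17603276e+00, -3.78162289e+01, -3.04808986e+01,  5.95201682e-01,
        6.82926178e-01, -1.56168389e-02]), 'tool_pos': array([0.44935843, 0.29542136, 0.12681331]), 'tcp_rot': array([-2.22114602, -2.22157541, -0.00331392]), 'wrist_force': array([1.99051605, 0.1554731 , 0.98503456]), 'torque': array([-0.11652639, -0.40941178,  0.01715669]), 'grip_force': 40.1862770318985, 'width': 0.45007974785026733}
shift [-0.     -0.      0.0068] turn [ 0.08 -0.09  0.01]
```

Emit:
jog_arm --deltas '[0,0,0,0,0,0,-1,0,0,0,0,0,0,-1,0,0,0.0015,0,0,0,-1,0,0,0.003,0,0,0,-1,0,0,0.0045,0,0,0,-1,0,0,0.0055,0,0,0,-1,0,0,0.0055,0,0,0,-1,0,0,0.0055,0,0,0,-1]' --squeeze 60

```text
time: 11.75
tool_pos: [0.4493, 0.2955, 0.1216]
tcp_rot: [-2.221, -2.222, -0.003]
wrist_force: [2.1, -2.6, 7.0]
width: 0.449
grip_force: 61.6
```

Emit:
jog_arm --deltas '[0,0,0.0006,0,0,0,-1,0,0,0.0006,0,0,0,-1,0,0,0.0006,0,0,-2,-1,0,0,0.0006,0,0,-5,-1,0,0,0.0006,0,0,-8,-1,0,0,0.0006,0,0,-11,-1,0,0,0.0006,0,0,-14,-1,0,0,0.0006,0,0,-14,-1]'

```text
time: 12.55
tool_pos: [0.4492, 0.2957, 0.1211]
tcp_rot: [-1.932, -2.477, -0.003]
wrist_force: [1.7, -1.0, 8.6]
width: 0.447
grip_force: 61.8
```

```bash
python3 -c "
from h import *
s=readout.read_state();print(s['tool_pos'],s['torque'],s['wrist_force']);delta([.4493,.2955,.121],104)"
```

```text
[0.44919771 0.29565022 0.12112196] [-0.23316713 -0.326231    0.03622172] [ 1.7126177  -0.98442521  8.57195355]
shift [-0.0002  0.0001  0.0001] turn [ 0.08 -0.09  0.08]
```

Emit:
jog_arm --deltas '[0,0,0,0,0,-5,-1,0,0,0,0,0,-11,-1,0,0,0,0,0,-17,-1,0,0,0,0,0,-23,-1,0,0,0,0,0,-29,-1,0,0,0,0,0,-35,-1,0,0,0,0,0,-41,-1,0,0,0,0,0,-46,-1]'

```text
time: 13.35
tool_pos: [0.451, 0.2963, 0.1219]
tcp_rot: [0.806, 3.032, 0.007]
wrist_force: [4.5, -0.2, 7.0]
width: 0.444
grip_force: 61.8
```

Emit:
jog_arm --deltas '[0,0,0,0,0,0,-1,0,0,0,0,0,0,-1]'

```text
time: 13.55
tool_pos: [0.451, 0.2964, 0.122]
tcp_rot: [0.811, 3.031, 0.008]
wrist_force: [5.1, -0.6, 6.3]
width: 0.444
grip_force: 61.9
```

```bash
python3 -c "
from h import *
s=readout.read_state();print(s['tool_pos'],s['torque'],s['wrist_force']);delta([.4493,.2955,.121],150)"
```

```text
[0.45097728 0.29637049 0.12195762] [-0.04248404 -0.90163187  0.05907435] [ 5.11186292 -0.6158402   6.26633082]
shift [ 0.001  -0.0016  0.0009] turn [0.32 0.14 0.03]
```

Emit:
jog_arm --deltas '[0,0,-0.005,0,0,0,-1,0,0,-0.01,0,0,0,-1,0,0,-0.015,0,0,0,-1,0,0,-0.02,0,0,0,-1,0,0,-0.025,0,0,0,-1,0,0,-0.03,0,0,0,-1,0,0,-0.03,0,0,0,-1,0,0,-0.03,0,0,0,-1]'

```text
time: 14.35
tool_pos: [0.4483, 0.2951, 0.15]
tcp_rot: [-0.813, -3.034, -0.001]
wrist_force: [0.1, 0.1, -0.9]
width: 0.449
grip_force: 61.3
```

```bash
python3 -c "
from h import *
s=readout.read_state();print(s['tool_pos'],s['torque'],s['wrist_force']);delta([.4493,.2957,.217],150)"
```

```text
[0.44827908 0.29513934 0.15000936] [0.01689278 0.03599859 0.01733035] [ 0.0928353   0.07947437 -0.86252924]
shift [-0.0005  0.001  -0.067 ] turn [ 0.02 -0.06  0.01]
```

Emit:
jog_arm --deltas '[0,0.001,-0.012,0,0,0,-1,0,0.001,-0.03,0,0,0,-1,0,0.001,-0.048,0,0,0,-1,0,0.001,-0.06,0,0,0,-1,0,0.001,-0.067,0,0,0,-1,0,0.001,-0.067,0,0,0,-1,0,0.001,-0.067,0,0,0,-1,0,0.001,-0.067,0,0,0,-1]'

```text
time: 15.15
tool_pos: [0.4486, 0.2956, 0.2161]
tcp_rot: [-0.812, -3.033, 0.001]
wrist_force: [0.3, 0.4, -1.1]
width: 0.447
grip_force: 61.3
```

```bash
python3 -c "
from h import *
import pickle
c=read_camera('scene');s=readout.read_state();print(s['tool_pos'],s['joint_vel'].round(3))
delta([.4493,.2957,.217],150)
t=read_camera('top');
cv2.imwrite('pics/f.png',np.hstack([cv2.resize(c['color'][120:300,200:400],None,fx=2,fy=2),cv2.resize(t['color'][150:270,330:460],(390,360))]))"
```

```text
[0.44855133 0.29566388 0.21602822] [ 0.    -0.    -0.    -0.001  0.001  0.001]
shift [-0.0006  0.0004 -0.001 ] turn [-0.06 -0.09  0.01]
```

View pics/f.png

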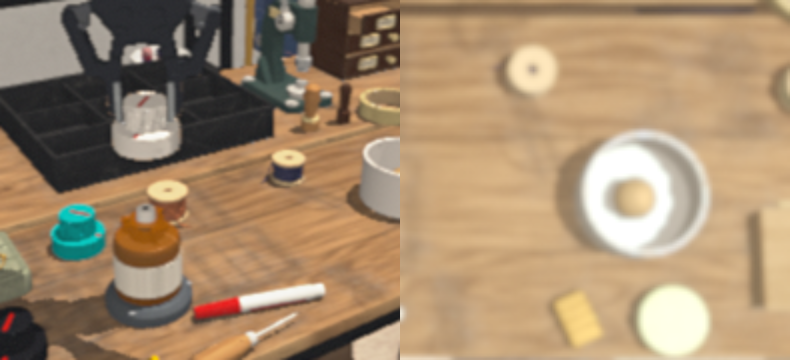

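The cap is held level above the open bottle (left crop, (147,140) over (147,215)). The ball rests in the pot at (635,197) and the spools haven't moved.

```bash
python3 -c "
from h import *
print(finish_job())"
```

```text
the job is handed in; nothing more can be done
None
```

The job is handed in at about 15 s of robot time: the ball is in the upright pot, and the cap is held level and still about 8 cm above the open bottle, with neither spool shifted.

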